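Shut the tackle drawer and block it with the stone sinker

ROBOT

A 7-joint arm with a two-finger parallel gripper is mounted at the origin on the work surface. World frame = base frame: x ahead of the robot, y to its left, z up, the work surface at z = 0. Lengths are in mm, angles in rad, forces in N, time in s.
With the tool pointing down it reaches from about 400 to 875 mm from the base axis. Payload 4.4 kg.
Tool frame: the origin (TCP) lies at the very end of the fingers, on their centre line; the grasp point (between the pads) lies 19 mm behind it; x points along the fingers, y is the direction in which the jaws open and shut, and the axes are right-handed (so a half turn about x gives the same grasp; the last joint's range is limited). The gripper opens to 85 mm and grips with 20 to 120 N. Pads are 22 mm wide; open, the fingers measure 114 mm over their backs; the gripper's body (76 mm by 85 mm) begins 54 mm behind the grasp point. The pads swing forward as they close: fully open they stand 13 mm farther back than shut.
Start: joints at [1.127, 0.628, 0.038, 1.517, -0.027, 0.996, -0.02], TCP at [239.798, -604.165, 231.313] pointing down, gripper open.
Joint ranges: [-3.06, 3.06], [-0.37, 2.12], [-1.25, 1.32], [0.18, 2.47], [-1.1, 4.24], [0.23, 1.98], [-2.94, 2.94]. Speed limits (rad/s): [2.57, 2.57, 3.14, 3.14, 3.14, 3.14, 3.14].

INTERFACE

Orientations are given as [roll, pitch, yaw] about the fixed x, y, z axes, in that order (R = Rz(yaw) Ry(pitch) Rx(roll)).
In Python, from cell import readout, cams, order gives the robot as it stands. The module is installed in compiled form; this text tells all that it offers.
- The arm moves only by the shell command python3 -m creep 'ROWS'. ROWS is JSON, a list of rows, each a list of 3 entries, a list of its own where there are three numbers: the shift along the tool's x, y, z in units of 10 cm (1.0 is 10 cm), then the turn about the tool's x in units of pi/4 rad (1.0 is pi/4 rad), then the closure, from 0 (fully open) to 1 (shut). In form: [[[x, y, z], spin, gripper], ...]. A call has 1 to 20 rows; each row is the pose to reach, as a shift and turn from the pose commanded when the call began, along the tool's axes at that moment; what a row does not reach only later rows make up. A row lasts 1/10 s, in which the tool goes at most 50 mm and 8.59 degrees, less where a joint would pass 70% of its speed; a pose out of reach is approached as far as the arm can. A call with a number of a shift or a turn outside -1 to 1 is refused whole. A call with a gripper value outside its range is refused whole. The fingers move at their own pace and stop on an object; the grip force is fixed at half the most. Time passes only in rows, so rows that repeat a pose let the fingers close. It gives the time, the measured TCP pose, the force and the opening at its end, in the units of the state.
- readout.read_state(): the state, without advancing time (a new reading comes with each control period).
- cams.get_image(name): name is "side" or "top"; returns the picture (384x512x3 uint8, blue, green, red); there is no depth.
- cams.get_calibration(name): a dict with "fx", "fy", "cx", "cy" (pixels), "distortion" ([k1, k2, p1, p2, k3] as OpenCV has them; the pictures are not rectified), "R" (3x3) and "t" (3): a world point X has camera coordinates R X + t. Camera axes: x right, y down, z forward; pixel columns grow to the right and rows downward; lengths in mm; the calibration is good to about 2 mm. A picture is of the moment at which its call begins. get_calibration takes no time and is no camera call.
- order.finish_job(): hands the job in, once; it reports no verdict.
The state is a dict: "clock": time; "qpos": joint angles; "qd": joint speeds; "tau": joint torques, N m; "eef_pos": TCP position; "tool_rot": TCP orientation; "force": force on the tool from outside, world axes, zero at the start; "torque": the same for the moment, N m; "width": finger opening in mm.
Only numpy, scipy, OpenCV 4.12 (cv2) and the standard library are available. Lean on these libraries where they do the work, as an engineer would, in place of code of your own. Each camera call takes 0.05 s, during which the arm holds its last target.

TASK

The orange drawer of the parts organiser has been left open: first push it fully shut with the fingers, then push the round grey stone sinker along the boards until it rests up against that shut drawer's front, centred on it, so that the drawer cannot slide open. Only push: the sinker must stay flat on the boards and never be lifted, and everything else on the shelf must be left where it lies.

Things in the scene. Friction and masses are not known exactly. Their poses are not given: they have to be found in the camera images.
- organiser: Grey plastic parts organiser, fixed to the shelf, 140 mm deep (x), 250 mm wide (y), 68 mm high, two rows of three drawers; five drawers are white and shut, the orange one is the middle one of the bottom row. Origin: centre of its underside. Its own +x axis points from the drawer fronts to its back; the drawer fronts lie, when shut, in the plane x = -70 mm of its frame. Turned by up to 12 degrees about the vertical.
- drawer (a joint): The drawer is orange all over. How far the orange drawer stands open, in m: 0 is fully shut (a hard stop), it starts 0.045 to 0.085 open and can open to 0.10. It slides along the organiser's x axis with about 1.5 N of friction plus a little damping, and stays where it is left.
- drawer_front (a point): Centre of the outer face of the orange drawer's front, moving with the drawer; the flat front is 77 mm wide (y), 29 mm high, from 3.5 to 32.5 mm above the boards, with nothing sticking out of it. Axes parallel to the organiser's: x points into the organiser.
- sinker: Loose round grey stone sinker lying flat, like a thick pebble: 100 mm in diameter (widest 14 mm above the boards), 34 mm high, roughly 0.4 to 0.7 kg, a small brass eyelet set flush in its top. Origin: centre of its underside. It starts to the left or to the right of the area in front of the organiser; the amber jar stands on the other side.
- jar: Bystander: closed amber glass jar with yellow lid, upright, 60 mm in diameter, 75 mm high. Origin: centre of its underside.
- lure: Bystander: flat silver spoon lure, about 90 mm long with its hook (along its x), 22 mm wide, 6 mm thick. Origin: middle of its underside.
- jig: Bystander: blue squid jig, 82 mm long (along its x), 26 mm wide, 20 mm high. Origin: near the middle of its underside.
- rod: Bystander: cork-handled ice fishing rod lying roughly along x on the right of the shelf; handle 26 mm thick from 220 to 20 mm behind its origin, with a small dark reel (45 mm high), thin black blank reaching 300 mm ahead of it. Origin: underside, just ahead of the handle.
- spool: Bystander: green line spool lying flat, 64 mm in diameter, 34 mm high. Origin: centre of its underside.
Mind the look-alikes: they are no part of the job. Leave any purple look-alike of the sinker alone.

How it is judged (in metres and radians):
On the way, in this order (a step that is already met when the one before it is completed fails the run):
1. the orange drawer is pushed fully shut (value of joint drawer below 0.004 m), for 0.2 s.
2. the sinker is pushed up against the shut drawer's front, centred on it (value of joint drawer below 0.004 m and x of sinker in the frame of drawer_front between -0.056 and -0.044 m and y of sinker in the frame of drawer_front between -0.018 and 0.018 m), for 0.2 s.
At the end, for the whole second after the job is handed in: The orange drawer is shut (within 4 mm) and the sinker rests flat on the boards against its front: gap under 6 mm, sinker centre within 18 mm sideways of the middle of the drawer front, at rest (all of step 2 and height (world z) of sinker below 0.006 m and angle between sinker's own z axis and vertical below 0.08 rad and linear speed of sinker below 0.01 m/s); the robot touches nothing.
It fails at once if the sinker is lifted off the boards or tipped up (height (world z) of sinker above 0.01 m or angle between sinker's own z axis and vertical above 0.25 rad).
It fails at once if the jar, spoon lure, squid jig, ice rod or line spool is disturbed (moved more than 15 mm) (distance of any of jar, lure, jig, rod, spool from where it was at the start of the episode above 0.015 m).
It also fails if it takes over 64 s, if anything falls off the work surface, if the arm or the gripper's body presses on something with over 40 N, if the wrist force passes 120 N, or if a joint passes its speed limit or range.

## Working session

There is one attempt and no reset: what is moved stays moved. The work goes in short steps, Python scripts to look and compute and a shell command to move; the robot and the scene stay as the last step left them, time stands still between calls to the robot, and variables do not carry over. Pictures are saved under pics/ and viewed, and the job is handed in when it is done.

```bash
mkdir -p pics
python3 - <<'E'
from cell import readout,cams
import cv2
for n in("top","side"):
    cv2.imwrite(f"pics/{n}0.png",cams.get_image(n)); c=cams.get_calibration(n); print(n,c)
s=readout.read_state();print(s)
E
```

```text
top {'fx': 381.6161131297512, 'fy': 381.6161131297512, 'cx': 256.5716096971709, 'cy': 186.62880810872252, 'distortion': array([-0.07887842,  0.        ,  0.        ,  0.        ,  0.        ]), 'R': array([[ 0.01108859, -0.99988664, -0.01018611],
       [-0.99744146, -0.01034087, -0.0707361 ],
       [ 0.07062274,  0.01094441, -0.99744306]]), 't': array([ -21.15984599,  571.5325802 , 1108.13706311])}
side {'fx': 370.79006543970354, 'fy': 370.79006543970354, 'cx': 252.16338781466956, 'cy': 186.75986263984373, 'distortion': array([-0.12102163,  0.        ,  0.        ,  0.        ,  0.        ]), 'R': array([[-0.76251406, -0.64666219, -0.02000793],
       [-0.47607305,  0.58176747, -0.65947029],
       [ 0.43809446, -0.49333013, -0.75146432]]), 't': array([ 420.16320691,  316.88849878, 1176.63746794])}
{'clock': 0.1, 'qpos': array([ 1.12719966,  0.62925766,  0.03841539,  1.51827339, -0.02697592,
        0.99631564, -0.02003342]), 'qd': array([-0.00198661, -0.00172094, -0.00099742, -0.00330957, -0.00047653,
        0.00044477, -0.00026852]), 'tau': array([ 3.30306706e-03, -5.64533830e+01,  1.23095546e+00, -1.93968809e+01,
        1.14188841e-02,  5.46344629e-03,  1.71262684e-06]), 'eef_pos': array([ 239.59520211, -603.61745954,  230.47619372]), 'tool_rot': array([-1.55868068,  1.56905944,  1.96071195]), 'force': array([ 0.03722275,  0.4850098 , -1.08043391]), 'torque': array([-0.02474088,  0.01027252, -0.03926816]), 'width': 85.35587015481651}
```

View pics/top0.png

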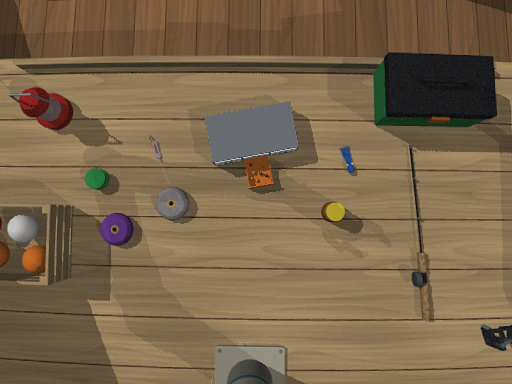

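View pics/side0.png

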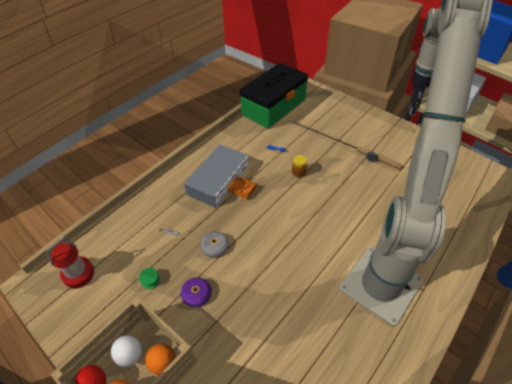

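The top view shows the grey disc at (172,203), which is the sinker. The purple look-alike is at (117,229) and the green spool at (96,179). The open orange drawer is at (259,172), the jar at (333,211), the jig at (347,160) and the lure at (156,150). The drawer could only be confused with the orange ball at (35,258), and the sinker with the purple disc or the white ball at (22,228). I choose the grey disc with the brass eyelet, and the drawer attached to the organiser.

```bash
cat > h.py <<'E'
import numpy as np,cv2
from cell import readout,cams
def ray(n,uv):
    c=cams.get_calibration(n);K=np.array([[c['fx'],0,c['cx']],[0,c['fy'],c['cy']],[0,0,1]])
    p=cv2.undistortPoints(np.array(uv,float).reshape(-1,1,2),K,c['distortion']).reshape(-1,2)
    d=np.c_[p,np.ones(len(p))]@c['R']; o=-c['R'].T@c['t']; return o,d
def plane(n,uv,z):
    o,d=ray(n,uv); return (o+d*((z-o[2])/d[:,2])[:,None])[:,:2]
def proj(n,X):
    c=cams.get_calibration(n);K=np.array([[c['fx'],0,c['cx']],[0,c['fy'],c['cy']],[0,0,1]])
    return cv2.projectPoints(np.array(X,float).reshape(-1,3),cv2.Rodrigues(c['R'])[0],c['t'],K,c['distortion'])[0].reshape(-1,2)
E
python3 - <<'E'
from h import *
im=cv2.imread('pics/top0.png');
cv2.imwrite('pics/crop0.png',cv2.resize(im[90:250,85:365],None,fx=2.8,fy=2.8,interpolation=cv2.INTER_CUBIC))
im2=cv2.imread('pics/side0.png');cv2.imwrite('pics/crop1.png',cv2.resize(im2[130:310,150:330],None,fx=3.3,fy=3.3,interpolation=cv2.INTER_CUBIC))
hsv=cv2.cvtColor(im,cv2.COLOR_BGR2HSV)
for p in((172,195),(165,208),(252,133),(225,157),(259,172),(100,120)):print(p,hsv[p[1],p[0]])
def comps(m,nm):
    for c in cv2.findContours(m,cv2.RETR_EXTERNAL,2)[0]:
        if cv2.contourArea(c)>60: 
            mm=cv2.moments(c);print(nm,mm['m10']/mm['m00'],mm['m01']/mm['m00'],cv2.contourArea(c),cv2.minAreaRect(c))
comps(((hsv[...,1]<60)&(hsv[...,2]>60)).astype('u1')*255 if 0 else ((hsv[...,1]<60)&(hsv[...,2]>60)).astype(np.uint8)*255,'grey')
comps(cv2.inRange(hsv,(5,180,120),(14,255,255)),'or')
comps(cv2.inRange(hsv,(22,180,120),(32,255,255)),'yel')
E
```

```text
(172, 195) [173   9 110]
(165, 208) [173   8 121]
(252, 133) [107  20 112]
(225, 157) [105  23 113]
(259, 172) [ 13 170 120]
(100, 120) [ 17 101 136]
grey 246.17948717948715 380.77724358974353 104.0 ((245.5, 380.5), (5.0, 27.0), 90.0)
grey 247.82925054571913 361.6412806209071 2061.5 ((249.5, 363.5), (39.0, 69.0), 90.0)
grey 22.408823529411766 227.71960784313723 680.0 ((22.5, 228.0), (28.0, 31.0), 90.0)
grey 171.93631522896698 203.0641107561235 782.5 ((172.0, 203.0), (32.0, 32.0), 90.0)
grey 155.90797546012269 148.97955010224948 81.5 ((155.56922912597656, 149.25384521484375), (19.207569122314453, 6.577934265136719), 74.74488067626953)
grey 251.32614723686777 133.01210701034952 4267.5 ((251.49246215820312, 133.36805725097656), (51.42622375488281, 87.6557388305664), 79.61113739013672)
grey 49.05294117647059 108.66928104575162 255.0 ((36.07692337036133, 100.38461303710938), (52.14181900024414, 21.63330841064453), 33.6900634765625)
or 31.965181058495823 258.29387186629526 359.0 ((31.5, 258.5), (25.0, 19.0), 90.0)
or 263.7062350119904 178.60671462829734 139.0 ((259.6919860839844, 178.0559844970703), (14.48972225189209, 24.417863845825195), 79.69515228271484)
yel 334.7111567419575 211.38466803559206 243.5 ((335.0, 211.5), (17.0, 18.0), 90.0)
```

View pics/crop0.png

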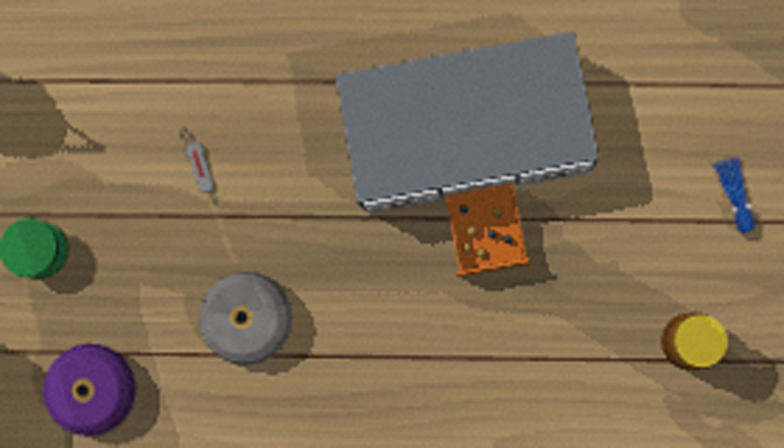

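View pics/crop1.png

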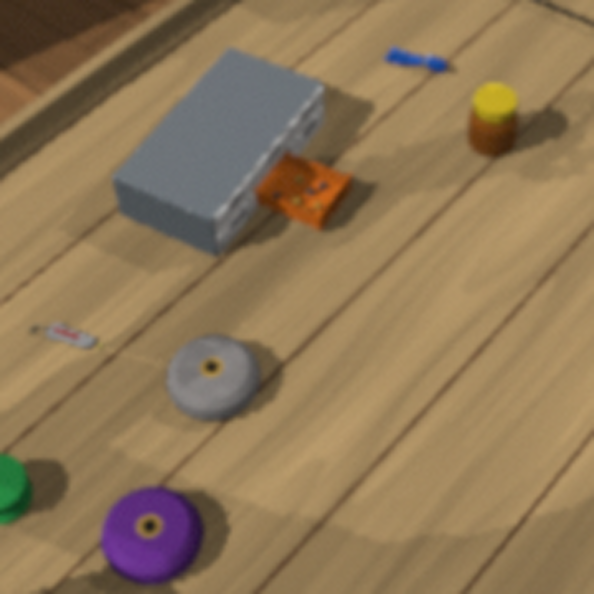

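Run:
```python
from h import *
im=cv2.imread('pics/top0.png');hsv=cv2.cvtColor(im,cv2.COLOR_BGR2HSV)
m=((hsv[...,1]<45)&(hsv[...,2]>60)).astype(np.uint8)*255
m[:,:200]=0;m[:95]=0;m[170:]=0;m[:,305:]=0
c=max(cv2.findContours(m,cv2.RETR_EXTERNAL,2)[0],key=cv2.contourArea)
print(cv2.approxPolyDP(c,5,True).reshape(-1,2))
r=cv2.boxPoints(cv2.minAreaRect(c));w=plane('top',r,68);print(r,w)
s=np.roll(w,-1,0)-w;print(np.hypot(*s.T),np.degrees(np.arctan2(s[:,1],s[:,0])),w.mean(0))
print('sinker',plane('top',[(172,203.1)],16),'purple',plane('top',[(117,229)],16),'jar',plane('top',[(334.7,211.4)],75),'lure',plane('top',[(155.9,149),(150,136),(162,160)],3),'jig',plane('top',[(347,160)],10),'spool',plane('top',[(96.5,178.5)],34))
o=((hsv[...,0]<15)&(hsv[...,1]>150)).astype(np.uint8)*255
o[:,:230]=0;o[:140]=0;o[:,290:]=0;o[200:]=0
c=max(cv2.findContours(o,cv2.RETR_EXTERNAL,2)[0],key=cv2.contourArea);print('drawer',cv2.boundingRect(c));c=cv2.convexHull(c);a=cv2.approxPolyDP(c,3,True).reshape(-1,2);print(np.c_[a,plane('top',a,32.5)])
# side sinker
im=cv2.imread('pics/side0.png');hsv=cv2.cvtColor(im,cv2.COLOR_BGR2HSV)
m=((hsv[...,1]<45)&(hsv[...,2]>60)).astype(np.uint8)*255;m[:225]=0;m[265:]=0;m[:,:190]=0;m[:,235:]=0
c=max(cv2.findContours(m,cv2.RETR_EXTERNAL,2)[0],key=cv2.contourArea);mm=cv2.moments(c);uv=[(mm['m10']/mm['m00'],mm['m01']/mm['m00'])];print(uv,plane('side',uv,16))
```

```text
[[289 101]
 [206 116]
 [213 162]
 [294 151]]
[[203.68927  116.17964 ]
 [289.44937   99.914795]
 [299.0132   150.34233 ]
 [213.25311  166.60718 ]] [[ 770.49094712  139.26602503]
 [ 820.39894156 -107.73124146]
 [ 673.32098139 -135.42904707]
 [ 624.22403062  108.46214643]]
[251.98900286 149.66327139 248.78389185 149.47538192] [ -78.57668379 -169.33493291  101.38190758   11.89272535] [722.10872517   1.14197073]
sinker [[520.25239989 236.25126869]] purple [[440.67845513 400.97294008]] jar [[ 500.48647316 -235.46624257]] lure [[684.82160706 293.52933939]
 [724.98965303 313.26628033]
 [651.11848174 273.59314353]] jig [[ 655.48738156 -285.79732559]] spool [[590.0830395  462.11352019]]
drawer (244, 156, 30, 33)
[[268.         156.         661.51828193 -47.77887924]
 [273.         184.         579.05628219 -63.12432208]
 [249.         188.         566.60227623   6.93212625]
 [244.         160.         648.97454591  22.68084354]]
[(214.0966796875, 243.98828125)] [[520.37083674 238.87851802]]
```

The crops confirm the choice: a grey disc with a brass eyelet, and the orange drawer in the middle of the bottom row. Both views put the sinker at about (520,237). The organiser is turned by about +11°. Next I work out the tool axes and the geometry.

```bash
cat >> h.py <<'E'
from scipy.spatial.transform import Rotation as Ro
YAW=np.radians(11.0); A=np.array([np.cos(YAW),np.sin(YAW),0]); B=np.array([-A[1],A[0],0])
F=np.array([658,-11,0.])  # shut front centre
def to(target,push=None):
    s=readout.read_state();p=s['eef_pos'];R=Ro.from_euler('xyz',s['tool_rot']).as_matrix()
    print('t',s['clock'],'p',p.round(1),'F',s['force'].round(1),'w',round(s['width'],1));print(R.round(3))
    print('tool shift units',((np.array(target)-p)@R/100).round(3))
    if push is not None: # spin so tool z || +-push ; report
        for k in(1,2):
            v=R[:,k]; a=np.degrees(np.arctan2(v[1],v[0]));b=np.degrees(np.arctan2(push[1],push[0]))
            d=(b-a+90)%180-90; print('axis','xyz'[k],'world turn deg',d.round(1),'spin units(tool x down => neg)',(-d/45).round(3))
E
python3 - <<'E'
from h import *
pre=F-A*(85+50)
print(pre); to([*pre[:2],120],A)
E
```

```text
[525.48033023 -36.75921438   0.        ]
t 0.1 p [ 239.6 -603.6  230.5] F [ 0.   0.5 -1.1] w 85.4
[[-0.001  0.369 -0.929]
 [ 0.002 -0.929 -0.369]
 [-1.    -0.002  0.   ]]
tool shift units [ 1.112 -4.212 -4.748]
axis y world turn deg 79.4 spin units(tool x down => neg) -1.763
axis z world turn deg -10.6 spin units(tool x down => neg) 0.237
```

```bash
python3 -m creep '[[[0,-0.3,-0.34],0.12,1],[[0,-0.6,-0.68],0.237,1],[[0,-0.86,-0.97],0.237,1]]'; python3 -m creep '[[[0,-0.3,-0.34],0,1],[[0,-0.6,-0.68],0,1],[[0,-0.86,-0.97],0,1]]'
python3 - <<'E'
from h import *
pre=F-A*(85+50)
to([*pre[:2],120],A)
E
```

```text
clock: 0.4
eef_pos: [299.0, -486.0, 230.7]
tool_rot: [-1.664, 1.569, 1.667]
force: [0.6, 0.3, 0.4]
width: 43.9
clock: 0.7
eef_pos: [378.3, -383.1, 231.1]
tool_rot: [-1.858, 1.57, 1.476]
force: [0.5, -0.2, -0.3]
width: 0.4
t 0.7 p [ 378.3 -383.1  231.1] F [ 0.5 -0.2 -0.3] w 0.4
[[ 0.     0.192 -0.981]
 [ 0.001 -0.981 -0.192]
 [-1.    -0.001 -0.   ]]
tool shift units [ 1.115 -3.116 -2.108]
axis y world turn deg 90.0 spin units(tool x down => neg) -1.999
axis z world turn deg -0.0 spin units(tool x down => neg) 0.001
```

```bash
python3 -m creep '[[[0,-0.35,-0.24],0,1],[[0,-0.7,-0.48],0,1],[[0,-1,-0.68],0,1]]'; python3 -m creep '[[[0,-0.35,-0.24],0,1],[[0,-0.7,-0.48],0,1],[[0,-1,-0.68],0,1]]';python3 -m creep '[[[0.25,-0.35,-0.24],0,1],[[0.5,-0.7,-0.48],0,1],[[0.7,-0.95,-0.6],0,1],[[0.7,-0.95,-0.6],0,1],[[0.7,-0.95,-0.6],0,1]]'
python3 - <<'E'
from h import *
pre=F-A*(85+50)
to([*pre[:2],15],A)
cv2.imwrite('pics/t1.png',cv2.resize(cams.get_image('top')[90:250,185:365],None,fx=3.5,fy=3.5))
cv2.imwrite('pics/s1.png',cv2.resize(cams.get_image('side')[90:270,150:350],None,fx=3.3,fy=3.3))
E
```

```text
clock: 1.0
eef_pos: [425.5, -271.9, 231.1]
tool_rot: [-1.451, 1.57, 1.884]
force: [0.6, -1.1, -0.5]
width: -0.3
clock: 1.3
eef_pos: [473.1, -160.8, 231.1]
tool_rot: [-1.509, 1.57, 1.826]
force: [0.1, 0.3, 0.0]
width: 0.1
clock: 1.8
eef_pos: [512.8, -58.3, 160.7]
tool_rot: [-0.044, 1.569, -2.993]
force: [0.9, 0.3, 0.6]
width: -0.2
t 1.8 p [512.8 -58.3 160.7] F [0.9 0.3 0.6] w -0.2
[[-0.002  0.192 -0.981]
 [-0.    -0.981 -0.192]
 [-1.    -0.     0.002]]
tool shift units [ 1.457 -0.187 -0.168]
axis y world turn deg 89.9 spin units(tool x down => neg) -1.998
axis z world turn deg -0.1 spin units(tool x down => neg) 0.002
```

View pics/t1.png

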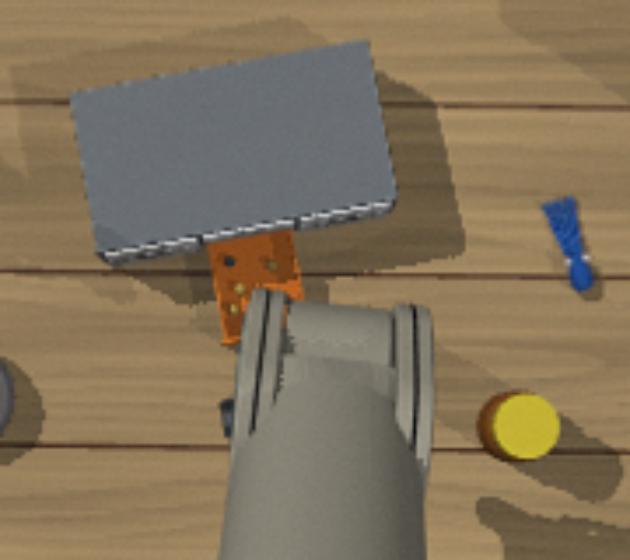

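View pics/s1.png

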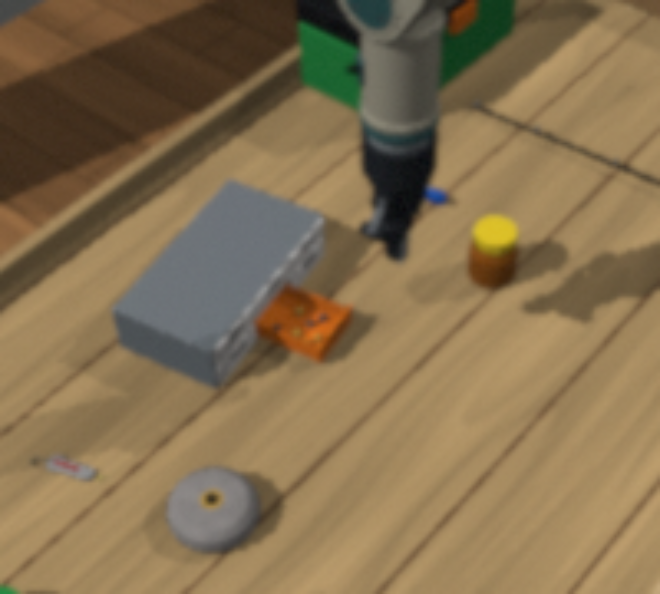

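The side view shows the gripper above and in front of the drawer, clear of everything. Now I descend.

```bash
python3 -m creep '[[[0.3,-0.1,0],0,1],[[0.6,-0.19,0],0,1],[[0.9,-0.19,0],0,1],[[0.9,-0.19,0],0,1]]';python3 -m creep '[[[0.3,0,0],0,1],[[0.56,0,0],0,1],[[0.56,0,0],0,1],[[0.56,0,0],0,1],[[0.56,0,0],0,1]]'
python3 - <<'E'
from h import *
to([*(F-A*100)[:2],15],A)
cv2.imwrite('pics/s2.png',cv2.resize(cams.get_image('side')[90:270,150:350],None,fx=3.3,fy=3.3))
E
```

```text
clock: 2.3
eef_pos: [507.4, -41.3, 69.3]
tool_rot: [-0.117, 1.565, -3.069]
force: [-0.9, 0.0, 0.5]
width: -0.1
clock: 2.8
eef_pos: [511.1, -40.6, 17.2]
tool_rot: [2.825, 1.568, -0.126]
force: [-0.1, 0.6, 0.2]
width: -0.0
t 2.8 p [511.1 -40.6  17.2] F [-0.1  0.6  0.2] w -0.0
[[ 0.003  0.19  -0.982]
 [-0.    -0.982 -0.19 ]
 [-1.     0.001 -0.003]]
tool shift units [ 0.024 -0.011 -0.499]
axis y world turn deg -89.9 spin units(tool x down => neg) 1.998
axis z world turn deg 0.1 spin units(tool x down => neg) -0.002
```

View pics/s2.png

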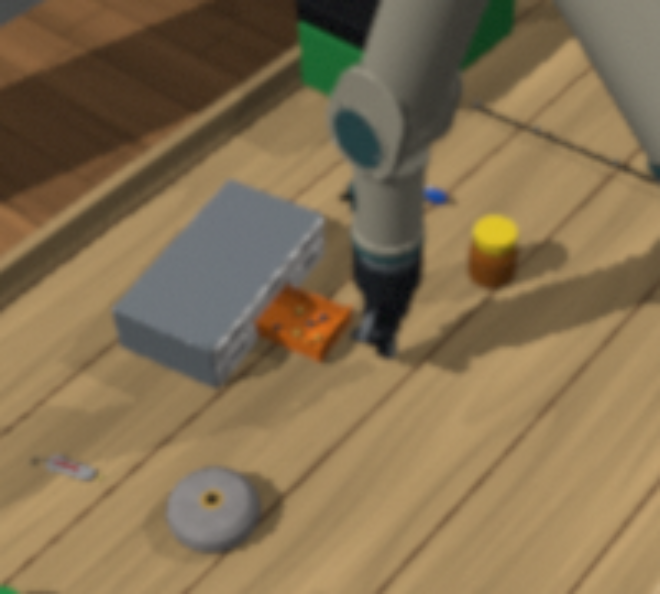

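The closed fingers are low, in front of the drawer face. I push along −tool z.

```bash
python3 -m creep '[[[0,0,-0.2],0,1],[[0,0,-0.4],0,1],[[0,0,-0.5],0,1],[[0,0,-0.6],0,1],[[0,0,-0.7],0,1],[[0,0,-0.8],0,1],[[0,0,-0.9],0,1],[[0,0,-1.0],0,1],[[0,0,-1.0],0,1]]'
python3 - <<'E'
from h import *
to([*F[:2],15],A)
E
```

```text
clock: 3.75
eef_pos: [610.0, -20.4, 15.3]
tool_rot: [3.037, 1.568, 0.087]
force: [0.8, 0.3, 0.2]
width: -0.3
t 3.75 p [610.  -20.4  15.3] F [0.8 0.3 0.2] w -0.3
[[ 0.003  0.191 -0.982]
 [ 0.    -0.982 -0.191]
 [-1.     0.    -0.003]]
tool shift units [ 0.005 -0.001 -0.489]
axis y world turn deg 90.0 spin units(tool x down => neg) -2.0
axis z world turn deg -0.0 spin units(tool x down => neg) 0.0
```

```bash
python3 -m creep '[[[0,0,-0.08],0,1],[[0,0,-0.16],0,1],[[0,0,-0.24],0,1],[[0,0,-0.3],0,1]]'; python3 -m creep '[[[0,0,-0.03],0,1],[[0,0,-0.05],0,1],[[0,0,-0.07],0,1]]'
python3 - <<'E'
from h import *
to([*F[:2],15],A)
cv2.imwrite('pics/s3.png',cv2.resize(cams.get_image('side')[90:270,150:350],None,fx=3.3,fy=3.3))
E
```

```text
clock: 4.15
eef_pos: [637.9, -15.1, 15.1]
tool_rot: [-0.144, 1.571, -3.094]
force: [-1.2, -0.3, -0.3]
width: 0.0
clock: 4.45
eef_pos: [643.9, -13.9, 15.2]
tool_rot: [-0.116, 1.57, -3.066]
force: [-2.6, -1.0, -1.4]
width: -0.1
t 4.45 p [643.9 -13.9  15.2] F [-2.6 -1.  -1.4] w -0.1
[[-0.001  0.19  -0.982]
 [-0.    -0.982 -0.19 ]
 [-1.    -0.     0.001]]
tool shift units [ 0.002 -0.001 -0.144]
axis y world turn deg -90.0 spin units(tool x down => neg) 2.0
axis z world turn deg 0.0 spin units(tool x down => neg) -0.0
```

View pics/s3.png

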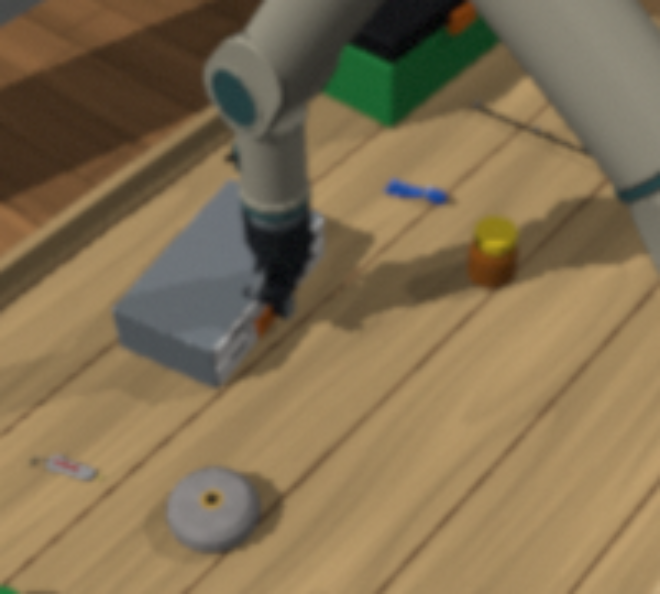

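Nearly shut. I push on in 2 mm steps until the force rises.

```bash
python3 -m creep '[[[0,0,-0.02],0,1],[[0,0,-0.03],0,1]]'; python3 -m creep '[[[0,0,-0.02],0,1],[[0,0,-0.03],0,1]]'
```

```text
clock: 4.7
eef_pos: [643.7, -13.9, 14.9]
tool_rot: [-0.11, 1.564, -3.06]
force: [-10.5, -2.8, 3.3]
width: -0.1
clock: 4.9
eef_pos: [643.5, -13.9, 14.4]
tool_rot: [-0.105, 1.558, -3.055]
force: [-13.9, -1.9, 4.8]
width: 0.0
```

Hard stop reached: 14 N and no further motion. I hold briefly, back off, rise and look.

```bash
python3 -m creep '[[[0,0,0],0,1],[[0,0,0],0,1],[[0,0,0],0,1],[[0,0,0.2],0,1],[[-0.2,0,0.5],0,1],[[-0.6,0,0.7],0,1],[[-1,0.3,0.9],0,0.4],[[-1,0.3,0.9],0,0.4]]'; python3 -m creep '[[[0,0.4,0.2],0,0.4],[[0,0.8,0.3],0,0.4],[[0,1,0.3],0,0.4],[[0,1,0.3],0,0.4]]'
python3 - <<'E'
from h import *
to([520,300,110],[30,-269])
cv2.imwrite('pics/s4.png',cams.get_image('side'))
cv2.imwrite('pics/t4.png',cams.get_image('top'))
E
```

```text
clock: 5.7
eef_pos: [569.6, -64.4, 120.4]
tool_rot: [2.559, 1.561, -0.396]
force: [0.9, -1.4, 0.0]
width: 28.5
clock: 6.1
eef_pos: [558.0, -168.0, 115.6]
tool_rot: [2.171, 1.566, -0.785]
force: [0.0, 0.8, 0.6]
width: 51.2
t 6.1 p [ 558.  -168.   115.6] F [0.  0.8 0.6] w 51.2
[[ 0.003  0.184 -0.983]
 [-0.003 -0.983 -0.184]
 [-1.     0.004 -0.002]]
tool shift units [ 0.04  -4.67  -0.489]
axis y world turn deg -4.3 spin units(tool x down => neg) 0.095
axis z world turn deg 85.7 spin units(tool x down => neg) -1.905
```

View pics/s4.png

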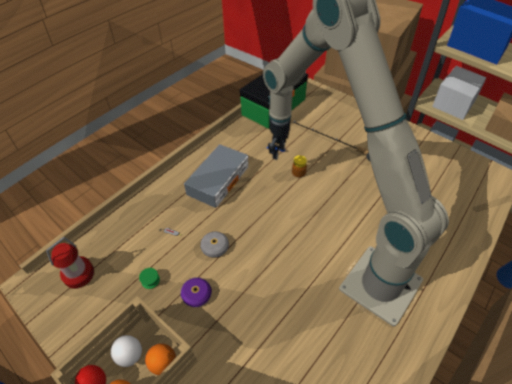

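View pics/t4.png

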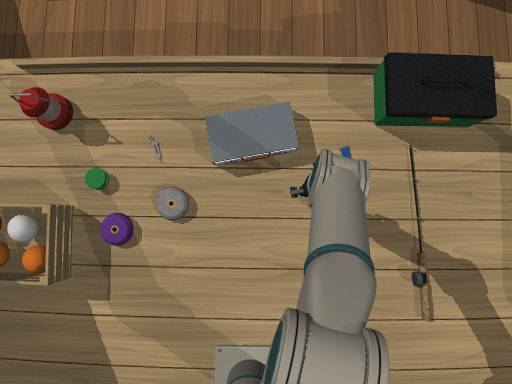

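The drawer is flush shut, showing as a thin orange strip at (258,157). The sinker is unmoved at (172,203). Before turning, I check the joint-7 room.

```bash
python3 -c "
from h import *
print(readout.read_state()['qpos'].round(2))"
python3 -m creep '[[[0,-0.4,-0.1],-0.1,0.4],[[0,-0.7,-0.1],-0.3,0.4],[[0,-1,-0.1],-0.48,0.4],[[0,-1,-0.1],-0.48,0.4]]';python3 -c "
from h import *
print(readout.read_state()['qpos'].round(2)); to([520,300,110],[30,-269])"
```

```text
[ 0.22  0.68  0.03  1.82 -0.03  0.64 -1.12]
clock: 6.6
eef_pos: [547.2, -54.8, 115.2]
tool_rot: [-1.993, 1.566, 1.73]
force: [0.3, -0.2, -0.2]
width: 51.0
[ 0.1   0.65 -0.07  1.9   0.07  0.6  -1.  ]
t 6.6 p [547.2 -54.8 115.2] F [ 0.3 -0.2 -0.2] w 51.0
[[-0.001  0.549 -0.836]
 [ 0.005 -0.836 -0.549]
 [-1.    -0.005 -0.002]]
tool shift units [ 0.071 -3.114 -1.721]
axis y world turn deg -27.0 spin units(tool x down => neg) 0.599
axis z world turn deg 63.1 spin units(tool x down => neg) -1.401
```

```bash
python3 -m creep '[[[0,-0.35,-0.2],-0.15,0.4],[[0,-0.7,-0.4],-0.3,0.4],[[0,-1,-0.56],-0.45,0.4],[[0,-1,-0.56],-0.6,0.4],[[0,-1,-0.56],-0.7,0.4]]';python3 -c "
from h import *
print(readout.read_state()['qpos'].round(2)); to([520,300,110],[30,-269])"
```

```text
clock: 7.1
eef_pos: [541.0, 54.6, 115.4]
tool_rot: [-2.92, 1.569, 1.348]
force: [-0.0, -0.3, -0.9]
width: 51.7
[-0.02  0.64 -0.2   1.92  0.21  0.6  -0.8 ]
t 7.1 p [541.   54.6 115.4] F [-0.  -0.3 -0.9] w 51.7
[[ 0.     0.903 -0.43 ]
 [ 0.001 -0.43  -0.903]
 [-1.    -0.    -0.001]]
tool shift units [ 0.057 -1.244 -2.126]
axis y world turn deg -58.2 spin units(tool x down => neg) 1.293
axis z world turn deg 31.8 spin units(tool x down => neg) -0.707
```

```bash
python3 -m creep '[[[0,-0.25,-0.4],-0.15,0.4],[[0,-0.4,-0.75],-0.3,0.4],[[0,-0.6,-1],-0.45,0.4],[[0,-0.6,-1],-0.6,0.4],[[0,-0.6,-1],-0.71,0.4],[[0,-0.6,-1],-0.71,0.4]]';python3 -c "
from h import *
print(readout.read_state()['qpos'].round(2)); to([513,302,110],[30,-269])"
```

```text
clock: 7.7
eef_pos: [530.5, 168.9, 115.2]
tool_rot: [-2.926, 1.57, 1.893]
force: [0.0, -1.2, -0.5]
width: 51.2
[-0.14  0.67 -0.34  1.88  0.35  0.65 -0.58]
t 7.7 p [530.5 168.9 115.2] F [ 0.  -1.2 -0.5] w 51.2
[[-0.     0.994  0.106]
 [ 0.001  0.106 -0.994]
 [-1.    -0.    -0.001]]
tool shift units [ 0.053 -0.032 -1.342]
axis y world turn deg -89.8 spin units(tool x down => neg) 1.994
axis z world turn deg 0.2 spin units(tool x down => neg) -0.006
```

```bash
python3 -m creep '[[[0,-0.03,-0.4],0,0.4],[[0,-0.03,-0.75],0,0.4],[[0,-0.03,-1],0,0.4]]';python3 -m creep '[[[0,0,-0.41],0,0.4],[[0,0,-0.41],0,0.4],[[0.4,0,-0.41],0,0.4],[[0.75,0,-0.41],0,0.4],[[0.85,0,-0.41],0,0.4],[[0.85,0,-0.41],0,0.4],[[0.85,0,-0.41],0,0.4]]';python3 - <<'E'
from h import *
to([513,309,7],[30,-269])
cv2.imwrite('pics/s5.png',cv2.resize(cams.get_image('side')[170:320,120:300],None,fx=3.7,fy=3.7))
cv2.imwrite('pics/t5.png',cv2.resize(cams.get_image('top')[120:270,80:260],None,fx=3.7,fy=3.7))
E
```

```text
clock: 8.0
eef_pos: [516.6, 270.0, 115.5]
tool_rot: [2.949, 1.569, 1.483]
force: [-0.1, -0.2, 0.5]
width: 51.1
clock: 8.7
eef_pos: [513.8, 308.0, 31.4]
tool_rot: [2.174, 1.569, 0.707]
force: [-0.2, 0.2, 0.1]
width: 51.2
t 8.7 p [513.8 308.   31.4] F [-0.2  0.2  0.1] w 51.2
[[ 0.001  0.995  0.104]
 [ 0.001  0.104 -0.995]
 [-1.     0.001 -0.001]]
tool shift units [ 0.244 -0.007 -0.01 ]
axis y world turn deg -89.6 spin units(tool x down => neg) 1.992
axis z world turn deg 0.4 spin units(tool x down => neg) -0.008
```

View pics/s5.png

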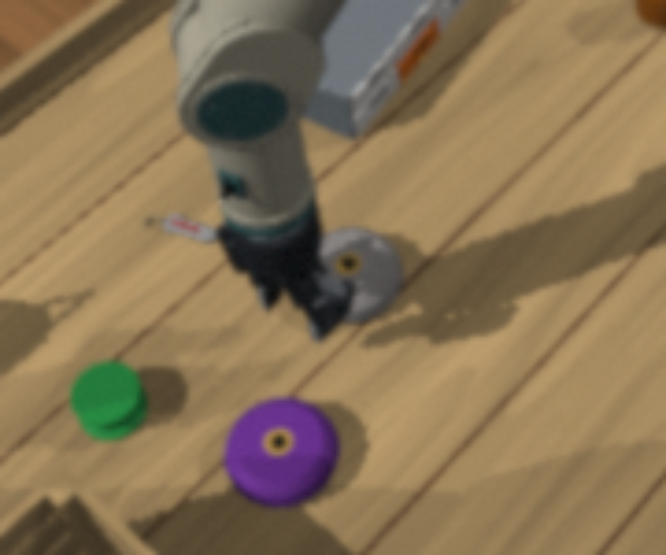

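View pics/t5.png

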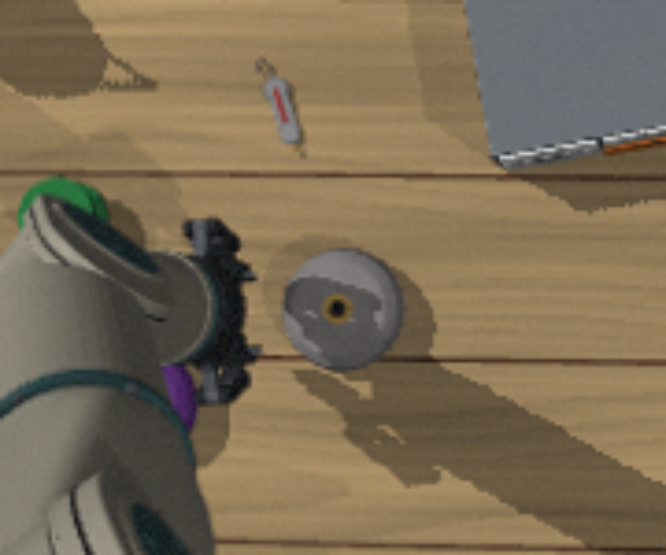

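```bash
python3 - <<'E'
from h import *
for h in(31,36,41): print(h,proj('side',[[513.8-sg*33,308-sg*3.5,h] for sg in(1,-1)]).round(1).tolist(), ((proj('side',[[513.8-sg*33,308-sg*3.5,h] for sg in(1,-1)])-[120,170])*3.7).round(0).tolist())
E
python3 -m creep '[[[0.1,0,0],0,0.4],[[0.18,0,0],0,0.4],[[0.24,0,0],0,0.4],[[0.25,0,0],0,0.4],[[0.25,0,0],0,0.4]]'
```

```text
31 [[208.5, 261.0], [193.1, 251.3]] [[327.0, 337.0], [270.0, 301.0]]
36 [[208.3, 260.3], [192.9, 250.6]] [[327.0, 334.0], [270.0, 298.0]]
41 [[208.1, 259.5], [192.6, 249.8]] [[326.0, 331.0], [269.0, 295.0]]
clock: 9.3
eef_pos: [512.8, 307.3, 4.9]
tool_rot: [-1.153, 1.57, -2.618]
force: [-0.1, -0.1, 0.8]
width: 51.5
```

Tips are low (z ≈ 5) with no board contact. Now I push the sinker to the right in the cradle.

```bash
python3 -m creep '[[[0,0,0.08],0,0.4],[[0,0,0.14],0,0.4],[[0,0,0.18],0,0.4],[[0,0,0.22],0,0.4],[[0,0,0.28],0,0.4],[[0,0,0.35],0,0.4],[[0,0,0.43],0,0.4],[[0,0,0.52],0,0.4],[[0,0,0.61],0,0.4],[[0,0,0.7],0,0.4],[[0,0,0.78],0,0.4],[[0,0,0.85],0,0.4],[[0,0,0.9],0,0.4],[[0,0,0.92],0,0.4]]';python3 - <<'E'
from h import *
to([539.5,20.7,5],[30,-269])
cv2.imwrite('pics/s6.png',cv2.resize(cams.get_image('side')[170:320,120:300],None,fx=3.7,fy=3.7))
cv2.imwrite('pics/t6.png',cv2.resize(cams.get_image('top')[120:270,80:260],None,fx=3.7,fy=3.7))
E
```

```text
clock: 10.7
eef_pos: [522.9, 215.2, 5.4]
tool_rot: [1.271, 1.571, -0.195]
force: [0.5, 5.2, 1.7]
width: 51.5
t 10.7 p [522.9 215.2   5.4] F [0.5 5.2 1.7] w 51.5
[[ 0.     0.995  0.104]
 [-0.     0.104 -0.995]
 [-1.     0.     0.   ]]
tool shift units [ 0.004 -0.038  1.952]
axis y world turn deg -89.6 spin units(tool x down => neg) 1.992
axis z world turn deg 0.4 spin units(tool x down => neg) -0.008
```

View pics/s6.png

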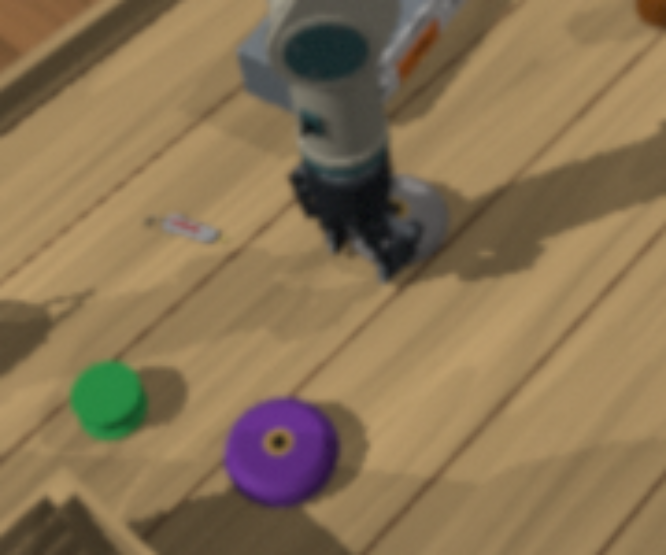

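View pics/t6.png

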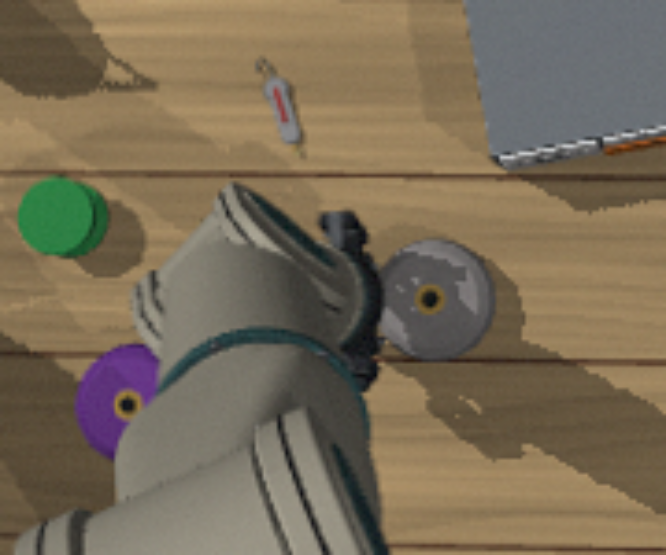

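The sinker is cradled and moving flat, now at about (198,201) in the top view. I carry on.

```bash
python3 -m creep '[[[0,0,0.05],0,0.4],[[0,0,0.12],0,0.4],[[0,0,0.2],0,0.4],[[0,0,0.3],0,0.4],[[0,-0.01,0.4],0,0.4],[[0,-0.01,0.5],0,0.4],[[0,-0.01,0.6],0,0.4],[[0,-0.02,0.7],0,0.4],[[0,-0.02,0.8],0,0.4],[[0,-0.02,0.9],0,0.4],[[0,-0.02,0.97],0,0.4],[[0,-0.02,1],0,0.4]]'; python3 -m creep '[[[0,0,0.05],0,0.4],[[0,0,0.12],0,0.4],[[0,0,0.2],0,0.4],[[0,0,0.3],0,0.4],[[0,-0.01,0.4],0,0.4],[[0,-0.01,0.5],0,0.4],[[0,-0.01,0.58],0,0.4],[[0,-0.02,0.65],0,0.4],[[0,-0.02,0.7],0,0.4],[[0,-0.02,0.72],0,0.4],[[0,-0.02,0.72],0,0.4]]';python3 - <<'E'
from h import *
to([539.5,20.7,5],[30,-269])
cv2.imwrite('pics/s7.png',cv2.resize(cams.get_image('side')[130:280,150:330],None,fx=3.7,fy=3.7))
cv2.imwrite('pics/t7.png',cv2.resize(cams.get_image('top')[90:240,180:360],None,fx=3.7,fy=3.7))
E
```

```text
clock: 12.0
eef_pos: [531.3, 115.0, 5.3]
tool_rot: [-0.552, 1.57, -2.019]
force: [-1.1, 6.2, 1.6]
width: 51.2
clock: 13.1
eef_pos: [536.7, 43.7, 5.3]
tool_rot: [-0.685, 1.57, -2.151]
force: [-0.6, 2.1, 2.5]
width: 51.3
t 13.1 p [536.7  43.7   5.3] F [-0.6  2.1  2.5] w 51.3
[[-0.     0.995  0.104]
 [-0.001  0.104 -0.995]
 [-1.    -0.001  0.001]]
tool shift units [0.003 0.004 0.231]
axis y world turn deg -89.6 spin units(tool x down => neg) 1.992
axis z world turn deg 0.4 spin units(tool x down => neg) -0.008
```

View pics/t7.png

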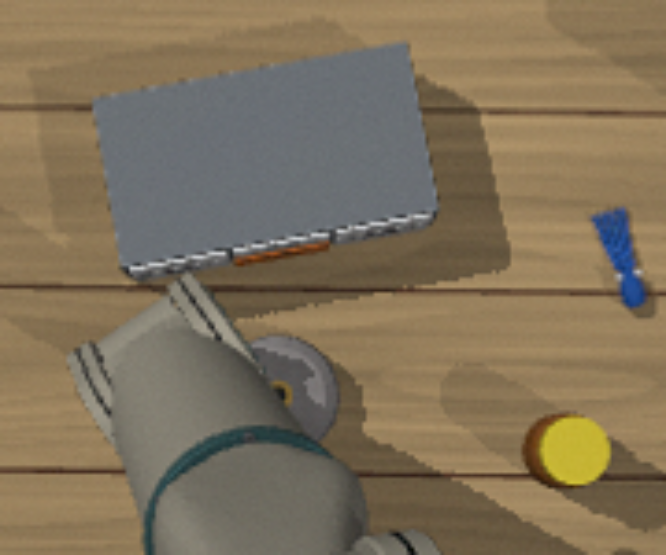

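View pics/s7.png

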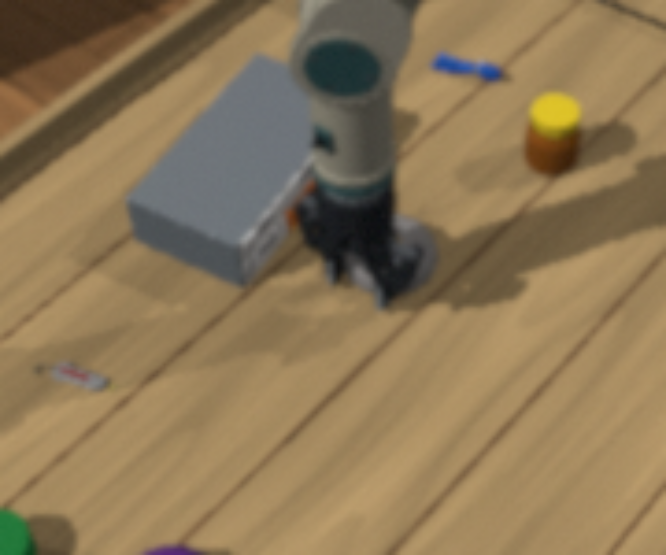

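Run:
```python
from h import *
for px,z in(((180+281/3.7,90+392/3.7),34),((180+340/3.7,90+390/3.7),14)):
    w=np.r_[plane('top',[px],z)[0],0]; print(w, (w-F)@A,(w-F)@B)
# orange strip ends in shut state -> centre at z~32.5 face top
print([(x,(np.r_[x,0]-F)@A,(np.r_[x,0]-F)@B) for x in plane('top',[(180+234/3.7,90+263/3.7),(180+330/3.7,90+246/3.7)],20)])
```

```text
[543.49745469 -13.65712693   0.        ] -112.90581477226897 19.23980760960392
[546.52720956 -60.70607736   0.        ] -118.90908799306006 -27.52282555982608
[(array([647.47533239,  25.44970428]), np.float64(-3.3763683672488765), np.float64(37.788221807696985)), (array([661.99644685, -51.55701668]), np.float64(-3.8156227431335714), np.float64(-40.574428059793696))]
```

```bash
sed -i 's/^F=.*/F=np.array([655,-12.5,0.])/' h.py; python3 -m creep '[[[0,0,0.05],0,0.4],[[0,0,0.1],0,0.4],[[0,0,0.15],0,0.4],[[0,0,0.18],0,0.4],[[0,0,0.2],0,0.4],[[0,0,0.2],0,0.4]]';python3 -m creep '[[[0,0,-0.1],0,0.4],[[0,0,-0.3],0,0.4],[[0,0,-0.5],0,0.4],[[-0.4,0,-0.7],0,0.4],[[-0.8,0,-0.9],0,0.4],[[-1,0,-1],0,0.4],[[-1,0,-1],0,0.4]]';python3 - <<'E'
from h import *
im=cams.get_image('top')
cv2.imwrite('pics/t8.png',cv2.resize(im[90:240,180:360],None,fx=3.7,fy=3.7))
im=cams.get_image('side')
cv2.imwrite('pics/s8.png',cv2.resize(im[130:280,150:330],None,fx=3.7,fy=3.7))
to([*(F-A*111)[:2],105],A);print(readout.read_state()['qpos'].round(2))
E
```

```text
clock: 13.8
eef_pos: [538.9, 23.8, 5.3]
tool_rot: [-0.341, 1.57, -1.807]
force: [0.2, 3.2, 0.8]
width: 51.2
clock: 14.5
eef_pos: [530.0, 126.3, 108.2]
tool_rot: [1.711, 1.565, 0.247]
force: [0.0, 0.2, -0.4]
width: 51.4
t 14.6 p [528.2 122.9 105.1] F [-0.8 -0.3 -0.5] w 51.4
[[-0.     0.995  0.105]
 [-0.002  0.105 -0.995]
 [-1.    -0.001  0.002]]
tool shift units [0.004 0.014 1.576]
axis y world turn deg 5.0 spin units(tool x down => neg) -0.111
axis z world turn deg -85.0 spin units(tool x down => neg) 1.889
[-0.05  0.68 -0.36  1.92  0.4   0.61 -0.56]
```

View pics/t8.png

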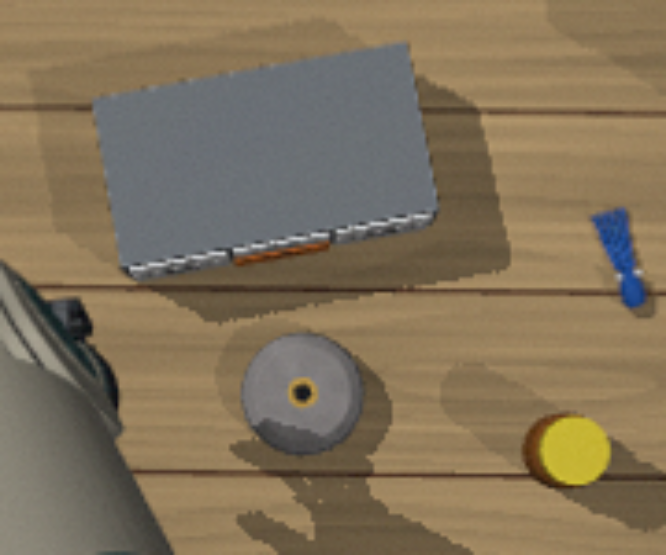

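View pics/s8.png

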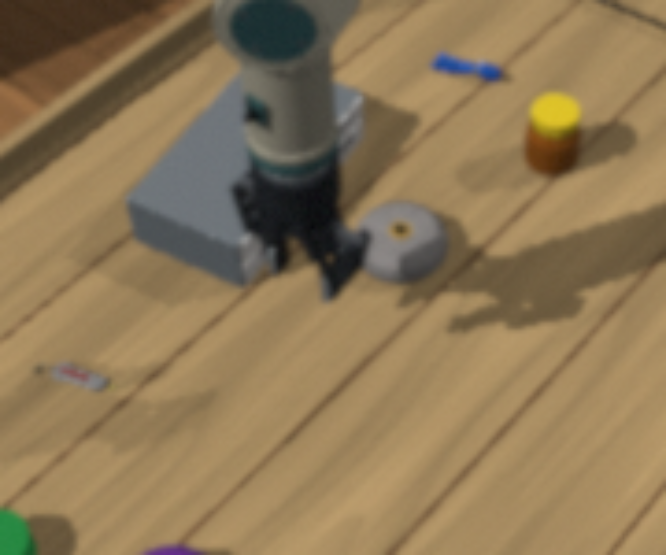

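Clear view: the sinker's eyelet is at crop (302,393), the orange strip runs from (234,263) to (330,246), and the drawer is still shut.

Run:
```python
from h import *
P=lambda c,z:plane('top',[(180+c[0]/3.7-.4,90+c[1]/3.7-.4)],z)[0]
w=np.r_[P((302,393),34),0];print('eyelet',w,(w-F)@A,(w-F)@B)
w2=np.r_[P((302.5,393.5),14),0];print('outline',w2,(w2-F)@A,(w2-F)@B)
m=np.r_[P((282,254.5),20),0];print('strip',m,(m-F)@A,(m-F)@B)
# target: tool behind sinker along line to goal
g=F-A*50; d=(g-w)/np.linalg.norm(g-w);print('goal',g,'dir',np.degrees(np.arctan2(d[1],d[0])),'pre',w-d*80)
to([*(w-d*85)[:2],105],d)
```

```text
eyelet [544.03887642 -29.03138868   0.        ] -112.0767928808769 4.944720009239171
outline [544.57733052 -29.46625984   0.        ] -111.63120902793635 4.415096770416001
strip [655.91523339 -11.84530061   0.        ] 1.0233405074230149 0.46803595307978674
goal [605.91864083 -22.04044977   0.        ] dir 6.445726971176118 pre [464.54458515 -38.01234941   0.        ]
t 14.6 p [528.2 122.9 105.1] F [-0.8 -0.3 -0.5] w 51.4
[[-0.     0.995  0.105]
 [-0.002  0.105 -0.995]
 [-1.    -0.001  0.002]]
tool shift units [ 0.005 -0.851  1.534]
axis y world turn deg 0.4 spin units(tool x down => neg) -0.01
axis z world turn deg -89.6 spin units(tool x down => neg) 1.99
```

```bash
python3 -m creep '[[[0,-0.3,0],0.15,0.4],[[0,-0.6,0.2],0.3,0.4],[[0,-0.85,0.5],0.45,0.4],[[0,-0.85,0.8],0.6,0.4],[[0,-0.85,1],0.75,0.4],[[0,-0.85,1],0.9,0.4],[[0,-0.85,1],0.99,0.4],[[0,-0.85,1],0.99,0.4]]'
python3 - <<'E'
from h import *
d=np.array([.9937,.112,0]);to([459,-38.5,105],d)
print(readout.read_state()['qpos'].round(2))
E
```

```text
clock: 15.4
eef_pos: [453.1, 13.9, 104.1]
tool_rot: [-0.4, 1.567, -2.645]
force: [0.6, -0.1, 0.1]
width: 51.3
t 15.4 p [453.1  13.9 104.1] F [ 0.6 -0.1  0.1] w 51.3
[[-0.003  0.781 -0.625]
 [-0.002 -0.625 -0.781]
 [-1.    -0.001  0.003]]
tool shift units [-0.009  0.373  0.373]
axis y world turn deg 45.1 spin units(tool x down => neg) -1.002
axis z world turn deg -44.9 spin units(tool x down => neg) 0.998
[ 0.01  0.58 -0.15  2.16  0.2   0.42 -0.97]
```

```bash
python3 -m creep '[[[0,0.15,0.15],0.15,0.4],[[0,0.37,0.37],0.3,0.4],[[0,0.37,0.37],0.45,0.4],[[0,0.37,0.37],0.6,0.4],[[0,0.37,0.37],0.75,0.4],[[0,0.37,0.37],0.9,0.4],[[0,0.37,0.37],0.99,0.4],[[0,0.37,0.37],0.99,0.4]]'; python3 -m creep '[[[0.3,0,0],0,0.4],[[0.6,0,0],0,0.4],[[0.8,0,0],0,0.4],[[0.8,0,0],0,0.4],[[0.8,0,0],0,0.4]]'
python3 - <<'E'
from h import *
d=np.array([.9937,.112,0]);to([459,-38.5,5],d)
print(readout.read_state()['qpos'].round(2))
cv2.imwrite('pics/s9.png',cv2.resize(cams.get_image('side')[130:280,180:360],None,fx=3.7,fy=3.7))
E
```

```text
clock: 16.2
eef_pos: [459.4, -37.0, 104.5]
tool_rot: [0.292, 1.568, -2.728]
force: [-0.7, -0.1, -0.4]
width: 50.9
clock: 16.7
eef_pos: [459.3, -36.9, 24.0]
tool_rot: [-0.092, 1.568, -3.11]
force: [0.9, 0.4, 0.4]
width: 51.5
t 16.7 p [459.3 -36.9  24. ] F [0.9 0.4 0.4] w 51.5
[[-0.003  0.123 -0.992]
 [-0.    -0.992 -0.123]
 [-1.    -0.     0.003]]
tool shift units [0.19  0.016 0.005]
axis y world turn deg 89.3 spin units(tool x down => neg) -1.986
axis z world turn deg -0.7 spin units(tool x down => neg) 0.014
[-0.08  0.75  0.15  2.18 -0.45  0.24 -0.98]
```

View pics/s9.png

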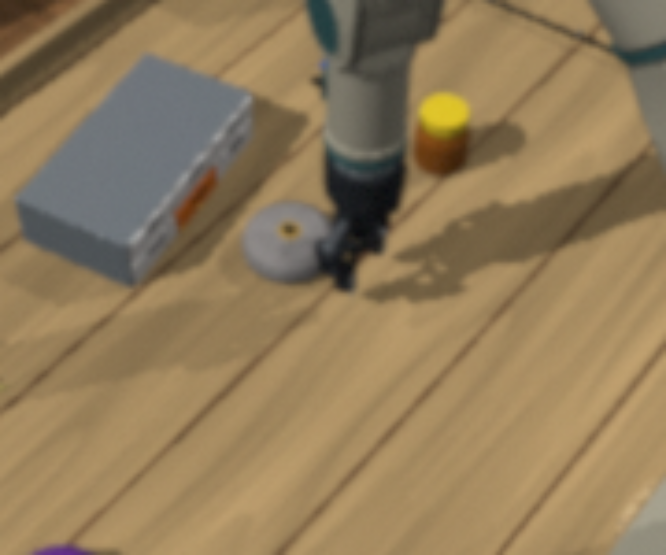

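The fingers stand behind the sinker. Joint 6 is close to its limit, so I edge forward while finishing the descent.

```bash
python3 -m creep '[[[0,0.01,-0.12],0,0.4],[[0.09,0.01,-0.14],0,0.4],[[0.18,0.01,-0.14],0,0.4],[[0.18,0.01,-0.14],0,0.4],[[0.18,0.01,-0.14],0,0.4]]'
python3 - <<'E'
from h import *
d=np.array([.9937,.112,0]);to([*(F-A*50-d*57.5)[:2],5],d)
print(readout.read_state()['qpos'].round(2))
E
```

```text
clock: 17.25
eef_pos: [473.7, -35.9, 6.9]
tool_rot: [0.038, 1.57, -2.982]
force: [1.0, 0.3, -0.4]
width: 50.8
t 17.25 p [473.7 -35.9   6.9] F [ 1.   0.3 -0.4] w 50.8
[[-0.001  0.121 -0.993]
 [-0.    -0.993 -0.121]
 [-1.     0.     0.001]]
tool shift units [ 0.018  0.017 -0.754]
axis y world turn deg 89.5 spin units(tool x down => neg) -1.988
axis z world turn deg -0.5 spin units(tool x down => neg) 0.012
[-0.09  0.8   0.16  2.15 -0.53  0.23 -0.91]
```

```bash
python3 -m creep '[[[0,0,-0.06],0,0.4],[[0,0.01,-0.1],0,0.4],[[0,0.02,-0.14],0,0.4],[[0,0.02,-0.2],0,0.4],[[0,0.02,-0.27],0,0.4],[[0,0.02,-0.35],0,0.4],[[0,0.02,-0.43],0,0.4],[[0,0.02,-0.5],0,0.4],[[0,0.02,-0.56],0,0.4],[[0,0.02,-0.61],0,0.4],[[0,0.02,-0.65],0,0.4],[[0,0.02,-0.67],0,0.4],[[0,0.02,-0.67],0,0.4]]'
python3 - <<'E'
from h import *
d=np.array([.9937,.112,0]);to([*(F-A*50-d*57.5)[:2],5],d)
cv2.imwrite('pics/t10.png',cv2.resize(cams.get_image('top')[90:240,180:360],None,fx=3.7,fy=3.7))
cv2.imwrite('pics/s10.png',cv2.resize(cams.get_image('side')[130:280,150:330],None,fx=3.7,fy=3.7))
E
```

```text
clock: 18.55
eef_pos: [538.7, -29.5, 7.1]
tool_rot: [-0.252, 1.566, 3.011]
force: [-5.5, 0.2, 3.6]
width: 51.0
t 18.55 p [538.7 -29.5   7.1] F [-5.5  0.2  3.6] w 51.0
[[-0.005  0.121 -0.993]
 [ 0.001 -0.993 -0.121]
 [-1.    -0.001  0.005]]
tool shift units [ 0.021  0.002 -0.101]
axis y world turn deg 89.5 spin units(tool x down => neg) -1.989
axis z world turn deg -0.5 spin units(tool x down => neg) 0.011
```

View pics/t10.png

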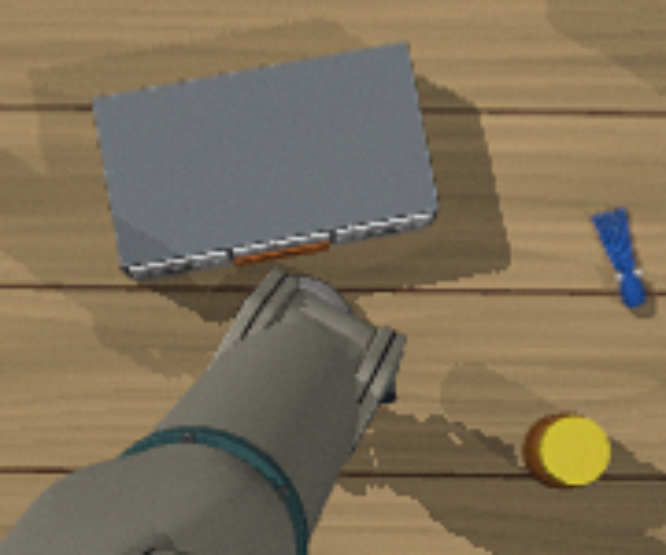

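View pics/s10.png

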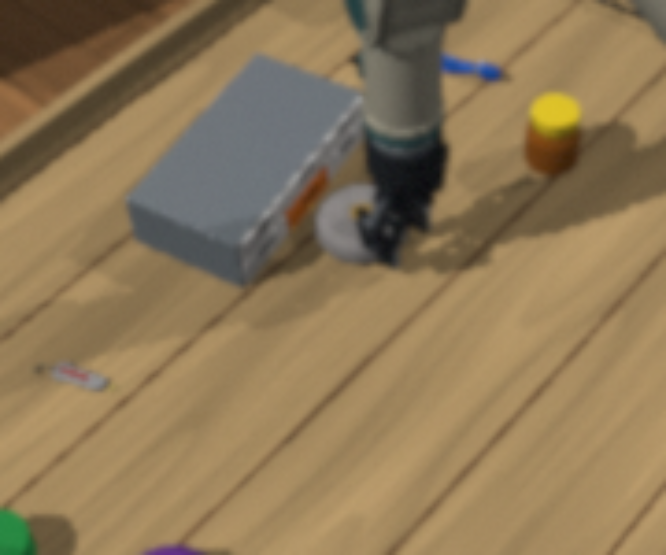

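A gap of about 10 mm remains. I close it in small steps while watching the force.

```bash
python3 -m creep '[[[0,0,-0.03],0,0.4],[[0,0,-0.06],0,0.4],[[0,0,-0.08],0,0.4],[[0,0,-0.08],0,0.4]]'; python3 -m creep '[[[0,0,-0.02],0,0.4],[[0,0,-0.02],0,0.4]]'
```

```text
clock: 19.05
eef_pos: [546.6, -28.5, 7.1]
tool_rot: [-0.247, 1.566, 3.016]
force: [-5.7, -0.0, 3.9]
width: 51.2
clock: 19.25
eef_pos: [548.3, -28.3, 7.1]
tool_rot: [-0.24, 1.565, 3.022]
force: [-6.2, -1.3, 4.4]
width: 51.3
```

```bash
python3 -m creep '[[[0,0,-0.02],0,0.4],[[0,0,-0.02],0,0.4]]'; python3 -m creep '[[[0,0,-0.02],0,0.4],[[0,0,-0.02],0,0.4]]'
```

```text
clock: 19.45
eef_pos: [550.3, -28.1, 7.1]
tool_rot: [-0.24, 1.565, 3.023]
force: [-5.8, -1.3, 3.5]
width: 51.4
clock: 19.65
eef_pos: [552.2, -27.9, 7.1]
tool_rot: [-0.235, 1.565, 3.027]
force: [-5.8, -1.3, 3.4]
width: 51.0
```

```bash
python3 -m creep '[[[0,0,-0.02],0,0.4],[[0,0,-0.02],0,0.4]]'
python3 - <<'E'
from h import *
cv2.imwrite('pics/s11.png',cv2.resize(cams.get_image('side')[130:280,150:330],None,fx=3.7,fy=3.7))
cv2.imwrite('pics/t11.png',cv2.resize(cams.get_image('top')[90:240,180:360],None,fx=3.7,fy=3.7))
E
```

```text
clock: 19.85
eef_pos: [553.9, -27.7, 7.1]
tool_rot: [-0.237, 1.565, 3.026]
force: [-5.3, -1.4, 3.7]
width: 51.1
```

View pics/s11.png

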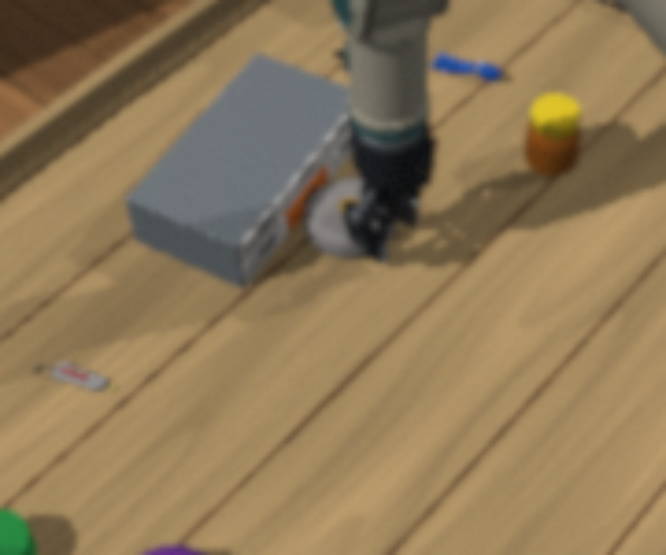

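View pics/t11.png

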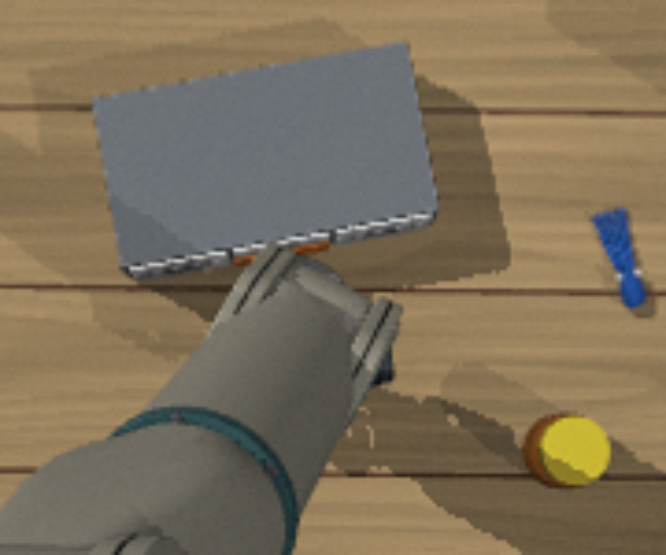

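```bash
python3 - <<'E'
from h import *
for c in((360,211),(345,206)):
    w=np.r_[plane('side',[(150+c[0]/3.7-.4,130+c[1]/3.7-.4)],34)[0],0];print(w,(w-F)@A,(w-F)@B)
E
python3 -m creep '[[[0,0,-0.015],0,0.4],[[0,0,-0.015],0,0.4]]';python3 -m creep '[[[0,0,-0.015],0,0.4],[[0,0,-0.015],0,0.4]]'
```

```text
[594.22374415 -20.76760891   0.        ] -61.23715899923528 3.4809466759681738
[610.83235643 -16.1175176    0.        ] -44.0464144530522 4.876530081216024
clock: 20.15
eef_pos: [554.1, -27.6, 7.0]
tool_rot: [-0.228, 1.562, 3.035]
force: [-8.3, -0.4, 6.5]
width: 51.1
clock: 20.35
eef_pos: [555.5, -27.5, 7.0]
tool_rot: [-0.224, 1.562, 3.038]
force: [-8.5, -1.1, 6.2]
width: 51.3
```

```bash
python3 -m creep '[[[0,0,-0.015],0,0.4],[[0,0,-0.015],0,0.4]]';python3 -m creep '[[[0,0,-0.015],0,0.4],[[0,0,-0.015],0,0.4]]'
```

```text
clock: 20.55
eef_pos: [556.5, -27.3, 6.9]
tool_rot: [-0.226, 1.561, 3.036]
force: [-9.8, -1.1, 7.7]
width: 51.7
clock: 20.75
eef_pos: [556.6, -27.2, 6.8]
tool_rot: [-0.223, 1.559, 3.039]
force: [-11.7, -1.7, 9.5]
width: 51.4
```

The force climbs while the TCP stalls, so the sinker is seated. I hold, retreat straight back, rise and look.

```bash
python3 -m creep '[[[0,0,0],0,0.4],[[0,0,0],0,0.4],[[0,0,0.04],0,0.4],[[0,0,0.1],0,0.4],[[0,0,0.25],0,0.4],[[0,0,0.4],0,0.4],[[-0.3,0,0.6],0,0.4],[[-0.7,0,0.6],0,0.4],[[-1,0.3,0.6],0,0.4],[[-1,0.6,0.6],0,0.4],[[-1,1,0.6],0,0.4],[[-1,1,0.6],0,0.4]]'; python3 -m creep '[[[0,0.4,0],0,0.4],[[0,0.8,0],0,0.4],[[0,0.8,0],0,0.4],[[0,0.8,0],0,0.4]]';python3 - <<'E'
from h import *
im=cams.get_image('top');cv2.imwrite('pics/t12.png',im)
cv2.imwrite('pics/t12c.png',cv2.resize(im[90:240,180:360],None,fx=3.7,fy=3.7))
im=cams.get_image('side');cv2.imwrite('pics/s12.png',im)
cv2.imwrite('pics/s12c.png',cv2.resize(im[130:280,150:330],None,fx=3.7,fy=3.7))
s=readout.read_state();print(s['eef_pos'],s['force'])
E
```

```text
clock: 21.95
eef_pos: [517.1, -140.8, 108.7]
tool_rot: [2.177, 1.563, -0.852]
force: [-0.7, 0.1, 0.5]
width: 51.5
clock: 22.35
eef_pos: [525.3, -213.9, 107.3]
tool_rot: [2.45, 1.57, -0.572]
force: [-0.0, 1.0, -0.6]
width: 51.0
[ 525.2801494  -211.43726065  107.13627618] [-0.44477749  0.11730144  1.08630512]
```

View pics/t12c.png

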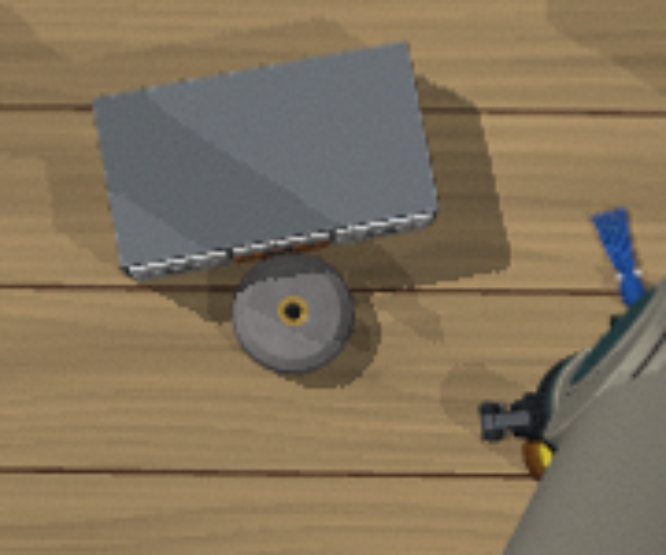

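View pics/s12c.png

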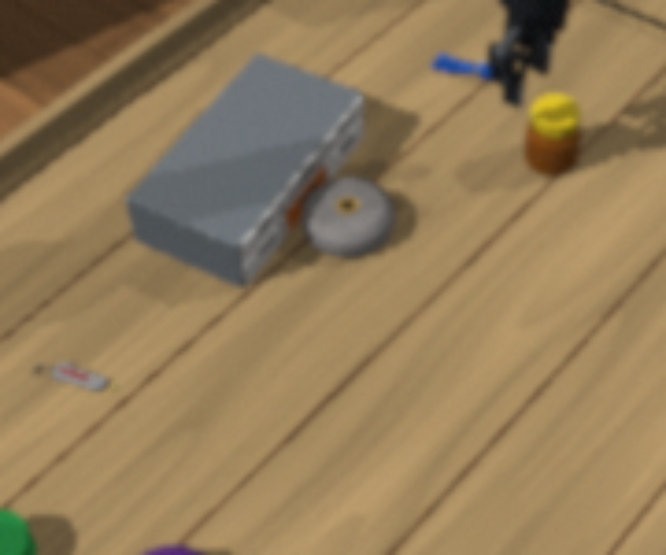

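View pics/t12.png

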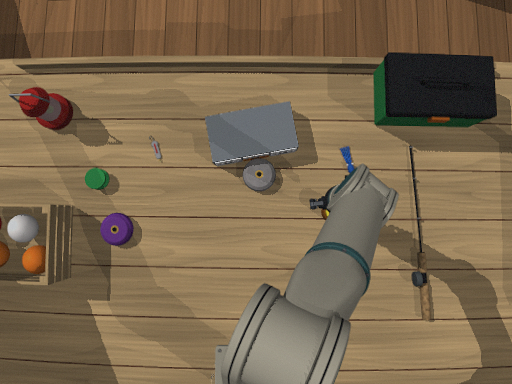

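The sinker lies flat against the shut drawer, with its eyelet at crop (293,311). I measure the gap and offset, and raise the arm clear.

```bash
python3 -m creep '[[[-0.4,0,0],0,0.4],[[-0.8,0,0],0,0.4],[[-0.8,0,0],0,0.4],[[-0.8,0,0],0,0.4]]'
python3 - <<'E'
from h import *
f=lambda n,px,z:np.r_[plane(n,[px],z)[0],0]
for n,px in(('top',(180+293/3.7-.4,90+311.5/3.7-.4)),('side',(150+347/3.7-.4,130+204/3.7-.4))):
    w=f(n,px,34);print(n,w.round(1),'x',((w-F)@A).round(1),'y',((w-F)@B).round(1))
im=cv2.imread('pics/top0.png');im2=cams.get_image('top')
for nm,(x0,y0,x1,y1) in dict(lure=(140,130,172,165),jig=(335,142,362,178),spool=(80,165,112,193),jar=(318,198,350,226),rod=(405,240,435,322)).items():
    a,b=im[y0:y1,x0:x1].astype(int),im2[y0:y1,x0:x1].astype(int);print(nm,np.abs(a-b).mean().round(2))
cv2.imwrite('pics/t13.png',cv2.resize(im2[90:240,180:360],None,fx=3.7,fy=3.7))
s=readout.read_state();print(s['eef_pos'],s['force'])
E
```

```text
clock: 22.85
eef_pos: [525.9, -211.2, 188.1]
tool_rot: [-3.067, 1.569, 0.198]
force: [0.1, 1.0, -1.0]
width: 51.4
top [608.5 -21.3   0. ] x -47.3 y 0.3
side [611.1 -19.5   0. ] x -44.5 y 1.5
lure 4.92
jig 7.29
spool 8.56
jar 36.76
rod 12.73
[ 525.07431941 -211.08705189  187.04380171] [ 0.24745979 -0.84282223 -0.77892017]
```

View pics/t13.png

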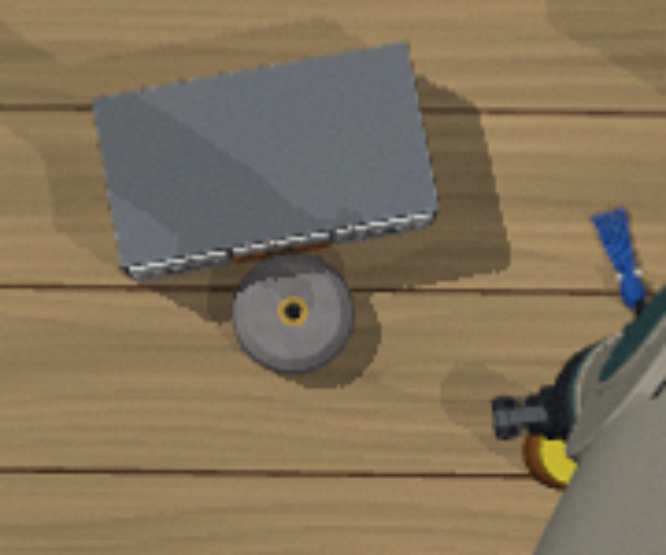

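```bash
python3 -c "
from cell import order
print(order.finish_job())"
```

```text
the job is handed in; nothing more can be done
None
```

I pushed the orange drawer shut, then slid the grey sinker across the boards until it rested against the drawer front, and handed the job in at about 23 s. No verdict was reported.

- **Drawer:** I pushed with closed fingers until the arm stopped moving and the force rose to about 14 N. Every later top view shows only a thin orange strip, flush with the organiser.
- **Sinker:** I pushed it in two legs with half-open fingers, first to the right and then forward. At the end the force climbed to about 12 N and the arm stalled. The last pictures show it flat against the drawer front, within about 2 mm of centre.
- **Distance check:** the two cameras put the sinker's centre 47 mm (top) and 44.5 mm (side) from my estimate of the front. True contact would be 50 mm. The 3–5 mm difference probably comes from my estimate of the front's position and the calibration, since the force stall shows contact.
- **Bystanders:** none was touched, and they look unmoved by eye. The numeric picture comparison was inconclusive because the arm and its shadows covered part of the jar. In the last side view the jar still stands where it was.

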